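Switch on the lathe corner in order

ROBOT

A 6-joint arm with a two-finger parallel gripper is mounted at the origin on the work surface. World frame = base frame: x ahead of the robot, y to its left, z up, the work surface at z = 0. Lengths are in m, angles in rad, forces in N, time in s.
With the tool pointing down it reaches from about 0.375 to 0.9 m from the base axis. Payload 3.1 kg.
Tool frame: the origin (TCP) lies at the centre of the arm's flange, where the gripper is bolted on; the fingertips stand 173 mm ahead of it and the grasp point (between the pads) lies 155 mm ahead of it; z points along the fingers, x is the direction in which the jaws open and shut, and the axes are right-handed (so a half turn about z gives the same grasp; the last joint's range is limited). The gripper opens to 85 mm and grips with 20 to 120 N. Pads are 22 mm wide; open, the fingers measure 114 mm over their backs; the gripper's body (76 mm by 85 mm) begins 54 mm behind the grasp point. The pads swing forward as they close: fully open they stand 13 mm farther back than shut.
Start: joints at [-1.514, 0.527, 1.433, -0, 1.181, -0.178], TCP at [0.146, -0.608, 0.405] pointing down, gripper open.
Joint ranges: [-3.08, 3.08], [-0.75, 2.2], [0.22, 2.44], [-1.43, 4.57], [0, 2.65], [-2.85, 2.85]. Speed limits (rad/s): [2.79, 2.79, 3.14, 3.14, 3.14, 3.14].

INTERFACE

Orientations are given as a unit quaternion [x, y, z, w].
In Python, from station import manip gives the robot as it stands.
- The arm moves only by the shell command python3 -m jog 'ROWS' [OPENING] [FORCE]. ROWS is JSON, a list that holds one entry, the list of rows, each a list of 4 numbers: the shift along the world's x, y, z in mm, then the turn about the world's z in degrees. A call has exactly 8 rows; each row shifts and turns the commanded pose from where the row before left it; what a row does not reach is not made up. A row lasts 1/8 s, in which the tool goes at most 62.5 mm and 10.7 degrees, less where a joint would pass 70% of its speed; a pose out of reach is approached as far as the arm can. A call is refused whole if a number of a shift passes 62.5 or a number of a turn 10.7, either way. A call with a gripper value outside its range is refused whole. OPENING is the opening in per cent of the stroke, from 0 (shut) to 100 (fully open), set as the call begins (- or left out, the last holds). The fingers move at their own pace and stop on an object; FORCE is the grip in N (left out, the last holds). Time passes only in rows, so rows that do not move let the fingers close, or fill a call up. It gives the time, the measured TCP pose, the force and the opening at its end, in the units of the state.
- manip.sense(): the state, without advancing time (a new reading comes with each control period).
- manip.snapshot(name): name is "scene" or "top" or "wrist"; returns the picture (420x560x3 uint8, red, green, blue); there is no depth.
- manip.camera_info(name): a dict with "fx", "fy", "cx", "cy" (pixels), "R" (3x3) and "t" (3): a world point X has camera coordinates R X + t. Camera axes: x right, y down, z forward; pixel columns grow to the right and rows downward; lengths in m; the calibration is good to about 2 mm. A picture is of the moment at which its call begins: read the wrist's pose just before it. camera_info takes no time and is no camera call; for the wrist camera it gives the pose at the moment of the call.
- manip.sign_off(): hands the job in, once; it reports no verdict.
The state is a dict: "t": time; "q": joint angles; "qd": joint speeds; "tau": joint torques, N m; "tcp_pos": TCP position; "tool_rot": TCP orientation; "force": force on the tool from outside, world axes, zero at the start; "ft_torque": the same for the moment, N m; "finger_gap": opening from 0.0 (shut) to 1.0 (fully open).
Only numpy, scipy, OpenCV 4.12 (cv2) and the standard library are available. Lean on these libraries where they do the work, as an engineer would, in place of code of your own. Each camera call takes 0.05 s, during which the arm holds its last target. There are 200 camera calls.

TASK

Get the lathe corner ready for turning: with the fingertips, lightly push in the dust extractor switch (broad mushroom cap), then the work lamp switch (square cap), then the lathe switch (slim round cap), each well past half of its 12 mm travel so that it stays in. Do not push in the brake switch (long bar cap), press gently, and do not lift or shove the switch boxes or anything else on the bench.

Things in the scene. Friction and masses are not known exactly. Their poses are not given: they have to be found in the camera images.
- extractor_top (a point): centre of the top face of the dust extractor switch's cap: a broad round mushroom cap, 62 mm across, black plastic; 79 mm above the bench when fully up; z axis up; the point moves with the cap
- extractor (a joint): how far the dust extractor switch's plunger is pushed down, m: 0 fully up, 0.012 against its stop; it starts up (0 to 0.002), counts as in from 0.006, resists with a steady friction of about 3 N and stays where it is left. The cap rides on the plunger on a short spring of 2 N per mm (10 mm of give): it sinks about 1.5 mm before the plunger starts to move, and springs up by that much when let go
- extractor_box: the loose case of the dust extractor switch, grey-green, 90 x 80 mm and 47 mm tall, 0.7 to 1.2 kg, standing on the bench; origin at the centre of its underside, z up; the cap sits at its centre
- lamp_top (a point): centre of the top face of the work lamp switch's cap: a square cap, 44 x 44 mm, black plastic; 78 mm above the bench when fully up; z axis up; the point moves with the cap
- lamp (a joint): how far the work lamp switch's plunger is pushed down, m: 0 fully up, 0.012 against its stop; it starts up (0 to 0.002), counts as in from 0.006, resists with a steady friction of about 3 N and stays where it is left. The cap rides on the plunger on a short spring of 2 N per mm (10 mm of give): it sinks about 1.5 mm before the plunger starts to move, and springs up by that much when let go
- lamp_box: the loose case of the work lamp switch, grey-green, 90 x 80 mm and 47 mm tall, 0.7 to 1.2 kg, standing on the bench; origin at the centre of its underside, z up; the cap sits at its centre
- lathe_top (a point): centre of the top face of the lathe switch's cap: a slim round cap like a post, 20 mm across, the tallest of the four, black plastic; 90 mm above the bench when fully up; z axis up; the point moves with the cap
- lathe (a joint): how far the lathe switch's plunger is pushed down, m: 0 fully up, 0.012 against its stop; it starts up (0 to 0.002), counts as in from 0.006, resists with a steady friction of about 3 N and stays where it is left. The cap rides on the plunger on a short spring of 2 N per mm (10 mm of give): it sinks about 1.5 mm before the plunger starts to move, and springs up by that much when let go
- lathe_box: the loose case of the lathe switch, grey-green, 90 x 80 mm and 47 mm tall, 0.7 to 1.2 kg, standing on the bench; origin at the centre of its underside, z up; the cap sits at its centre
- brake_top (a point): centre of the top face of the spindle brake (to be left alone) switch's cap: a long narrow bar cap, 18 x 72 mm, its long side along the box's y axis, black plastic; 78 mm above the bench when fully up; z axis up; the point moves with the cap
- brake (a joint): how far the spindle brake (to be left alone) switch's plunger is pushed down, m: 0 fully up, 0.012 against its stop; it starts up (0 to 0.002), counts as in from 0.006, resists with a steady friction of about 3 N and stays where it is left. The cap rides on the plunger on a short spring of 2 N per mm (10 mm of give): it sinks about 1.5 mm before the plunger starts to move, and springs up by that much when let go
- brake_box: the loose case of the spindle brake (to be left alone) switch, grey-green, 90 x 80 mm and 47 mm tall, 0.7 to 1.2 kg, standing on the bench; origin at the centre of its underside, z up; the cap sits at its centre
- finial: bystander, loose: a light wooden turned finial standing upright, 42 mm across, 60 mm tall; origin at the centre of its underside
- blank: bystander, loose: a square wooden turning blank, 50 x 50 x 55 mm tall; origin at the centre of its underside
- wax_tin: bystander, loose: a round aluminium tin, 68 mm across, 35 mm tall; origin at the centre of its underside
- spool: bystander, loose: a dark wooden spool standing upright, 48 mm across, 47 mm tall; origin at the centre of its underside
- gauge_wrench: bystander, loose: a steel wrench lying flat, 160 mm long; origin at bench level under it, x axis along it from handle to tip
- screwdriver: bystander, loose: a screwdriver with a dark wooden handle, lying flat, 200 mm long; origin at bench level under it, x axis along it from handle to tip
- bowl: bystander, loose: a small turned wooden bowl, 90 mm across, 45 mm tall; origin at the centre of its underside

How it is judged:
By the outcome, as a careful person would: the job done as asked, in the order asked, and still so for the second after the job is handed in, with the robot touching nothing.
It also fails if it takes over 48 s, if anything falls off the work surface, if the arm or the gripper's body presses on something with over 40 N, if the wrist force passes 120 N, or if a joint passes its speed limit or range.

## Working session

There is one attempt and no reset: what is moved stays moved. The work goes in short steps, Python scripts to look and compute and a shell command to move; the robot and the scene stay as the last step left them, time stands still between calls to the robot, and variables do not carry over. Pictures are saved under pics/ and viewed, about 8 in all and at most 12, crops included, and the job is handed in when it is done.

```bash
mkdir -p pics; python3 - <<'E'
from station import manip
import cv2,json
for n in ("scene","top"):
    im=manip.snapshot(n); cv2.imwrite(f"pics/{n}0.png",cv2.cvtColor(im,cv2.COLOR_RGB2BGR))
    c=manip.camera_info(n); print(n,{k:(v.tolist() if hasattr(v,'tolist') else v) for k,v in c.items()})
s=manip.sense(); print(s['t'],s['tcp_pos'],s['tool_rot'],s['force'],s['finger_gap'])
E
```

```text
scene {'fx': 488.55139417100116, 'fy': 488.55139417100116, 'cx': 279.51419361145275, 'cy': 210.50819370372858, 'R': [[0.3479581269826047, 0.9375093463802239, 0.0011693230874110388], [0.6357715522249502, -0.23505063900734968, -0.7352181516282862], [-0.6889990386410093, 0.2565685533185269, -0.6778295524686153]], 't': [-0.13682343235749436, -0.3304125393932229, 1.4739188366272447]}
top {'fx': 472.34395065337645, 'fy': 472.34395065337645, 'cx': 278.656100502385, 'cy': 216.73864993426156, 'R': [[-0.021904694583837942, -0.9997552762734042, -0.003093851754448687], [-0.9985928822905532, 0.0220285072871901, -0.04823899154567763], [0.048295339255817665, 0.002032837964014179, -0.9988310306433107]], 't': [-0.0372239837905588, 0.5610327494517423, 1.2412274059530177]}
0.1 [ 0.14603193 -0.60737346  0.40380452] [ 7.85369152e-01 -6.19026882e-01 -6.58877405e-04 -7.61974536e-04] [ 0.46916469  0.67408337 -0.28039134] 1.0035062736729818
```

View pics/scene0.png

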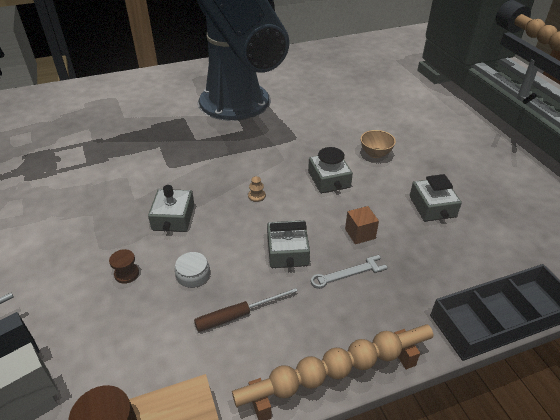

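View pics/top0.png

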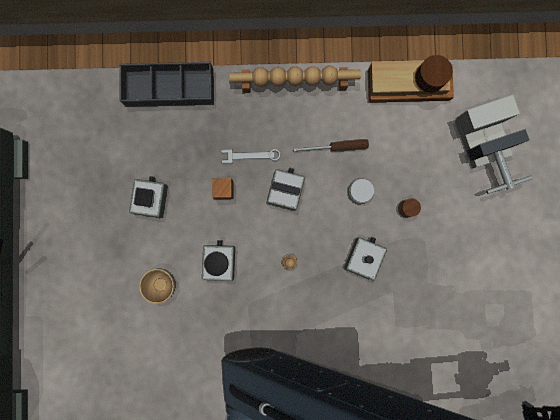

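The overview shows the extractor cap at top-view pixel (216,264), the lamp at (144,197), the lathe at (368,259) and the brake bar at (287,187). Next I'll refine and localise these.

```bash
cat > h.py <<'E'
import numpy as np,cv2
from station import manip
def ray(n,u,v,z,c=None):
    c=c or manip.camera_info(n); R=np.array(c['R']);t=np.array(c['t'])
    o=-R.T@t; d=R.T@np.array([(u-c['cx'])/c['fx'],(v-c['cy'])/c['fy'],1]); return o+d*(z-o[2])/d[2]
def proj(n,X,c=None):
    c=c or manip.camera_info(n); p=np.array(c['R'])@X+np.array(c['t']); return c['fx']*p[0]/p[2]+c['cx'],c['fy']*p[1]/p[2]+c['cy']
E
python3 - <<'E'
from h import *
g=cv2.imread('pics/top0.png'); gr=g.max(2)
for k,u,v,w,z in [('ext',216,264,16,.079),('lamp',144,197,13,.078),('lathe',368,259,10,.09),('brake',287,187,19,.078)]:
    m=(gr[v-w:v+w+1,u-w:u+w+1]<50).astype('uint8')
    n,l,s,c=cv2.connectedComponentsWithStats(m); i=1+s[1:,4].argmax()
    cu,cv=c[i][0]+u-w,c[i][1]+v-w
    X=ray('top',cu,cv,z); pts=np.argwhere(l==i)[:,::-1].astype('float32'); r=cv2.minAreaRect(pts)
    print(k,cu.round(1),cv.round(1),s[i].tolist(),X.round(4),np.hypot(*X[:2]).round(3),'size mm',np.round(np.array(r[1])/472*1.15*1000),r[2],'scene px',np.round(proj('scene',X)))
for k,u,v,z in [('blank',222,188,.055),('finial',289,262,.03),('tin',361,191,.035),('spool',410,208,.047),('bowl',157,286,.045)]: print(k,ray('top',u,v,z).round(3))
cv2.imwrite('pics/c0.png',np.hstack([cv2.resize(g[v-25:v+26,u-25:u+26],(390,390)) for u,v in [(216,264),(368,259)]]))
E
```

```text
ext 215.4 263.9 [4, 4, 24, 24, 391] [0.4421 0.1115 0.079 ] 0.456 size mm [56. 56.] 90.0 scene px [331. 153.]
lamp 143.4 197.1 [3, 4, 19, 19, 277] [0.6141 0.291  0.078 ] 0.68 size mm [41. 40.] 8.746161460876465 scene px [439. 181.]
lathe 368.7 259.3 [7, 7, 9, 7, 38] [ 0.4457 -0.2707  0.09  ] 0.522 size mm [19. 15.] 0.0 scene px [169. 187.]
brake 283.5 189.9 [4, 19, 24, 7, 32] [ 0.6246 -0.0634  0.078 ] 0.628 size mm [58.  7.] 14.03624439239502 scene px [290. 223.]
blank [0.635 0.095 0.055]
finial [ 0.44  -0.074  0.03 ]
tin [ 0.622 -0.266  0.035]
spool [ 0.574 -0.39   0.047]
bowl [0.387 0.267 0.045]
```

View pics/c0.png

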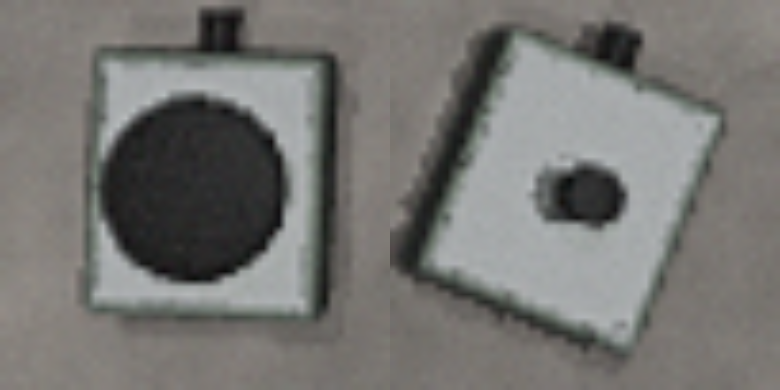

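The crops agree with the computed points: the extractor cap is about 62 mm across, and the lathe top is at (369,259). Reprojections into the scene view match the caps I see there. I'll shut the gripper and move over the extractor, swinging clear of the base.

```bash
python3 -m jog '[[[37,42,-10,0],[37,42,-10,0],[37,42,-10,0],[37,42,-10,0],[37,42,-10,0],[37,42,-10,0],[37,42,-10,0],[37,42,-10,0]]]' 0 20
python3 -m jog '[[[0,48,-5,0],[0,48,-5,0],[0,48,-5,0],[0,48,-5,0],[0,48,-5,0],[0,48,-5,0],[0,48,-5,0],[0,48,-5,0]]]'
```

```text
t: 1.1
tcp_pos: [0.443, -0.2702, 0.3242]
tool_rot: [0.785, -0.619, -0.0, -0.0]
force: [0.1, -1.0, -0.2]
finger_gap: -0.002
t: 2.1
tcp_pos: [0.4419, 0.1138, 0.2844]
tool_rot: [0.785, -0.619, -0.0, 0.0]
force: [-0.4, -0.2, 0.4]
finger_gap: -0.001
```

```bash
python3 -m jog '[[[0,-2,-10,0],[0,0,-8,0],[0,0,-4,0],[0,0,-2,0],[0,0,0,0],[0,0,0,0],[0,0,0,0],[0,0,0,0]]]'
python3 - <<'E'
from h import *
a=manip.snapshot('wrist');b=manip.snapshot('scene');s=manip.sense();print(s['tcp_pos'],s['force'])
cv2.imwrite('pics/w1.png',cv2.cvtColor(np.hstack([a[:,80:480],cv2.resize(b[80:270,200:390],(400,400))[:420] if 0 else cv2.resize(b[60:270,230:430],(400,420))]),cv2.COLOR_RGB2BGR))
E
```

```text
t: 3.1
tcp_pos: [0.4421, 0.1103, 0.2609]
tool_rot: [0.785, -0.619, 0.0, -0.0]
force: [0.2, 0.1, -0.3]
finger_gap: 0.0
[0.44204085 0.11037244 0.26081402] [ 1.1031911  -0.70585022  0.47871881]
```

View pics/w1.png

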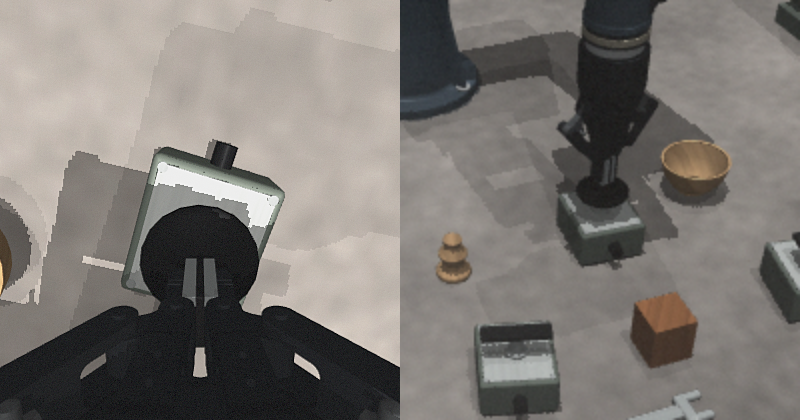

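The wrist and scene views show the shut fingertips over the middle of the mushroom cap, at (200,260) in the left half. Now a slow press.

```bash
python3 -m jog '[[[0,0,-4,0],[0,0,-4,0],[0,0,-3,0],[0,0,-3,0],[0,0,-3,0],[0,0,-2,0],[0,0,0,0],[0,0,0,0]]]'
python3 -c "
from station import manip
print(manip.sense()['force'],manip.sense()['tau'])"
```

```text
t: 4.2
tcp_pos: [0.442, 0.1103, 0.2417]
tool_rot: [0.785, -0.619, -0.0, 0.0]
force: [-0.4, 0.5, 2.9]
finger_gap: -0.001
[-0.3835782   0.52370713  2.85341702] [-1.90447443e-01 -3.49529886e+01 -6.03336543e+00 -5.45133452e-02
 -8.45304527e-02  5.20589529e-04]
```

```bash
python3 -m jog '[[[0,0,-1,0],[0,0,-1,0],[0,0,-0.5,0],[0,0,0,0],[0,0,0,0],[0,0,0,0],[0,0,0,0],[0,0,0,0]]]'
```

```text
t: 5.2
tcp_pos: [0.442, 0.1103, 0.2392]
tool_rot: [0.785, -0.619, -0.0, -0.0]
force: [0.2, 1.0, 2.2]
finger_gap: -0.002
```

```bash
python3 -m jog '[[[0,0,-1,0],[0,0,-0.5,0],[0,0,0,0],[0,0,0,0],[0,0,0,0],[0,0,0,0],[0,0,0,0],[0,0,0,0]]]'
```

```text
t: 6.2
tcp_pos: [0.442, 0.1103, 0.2379]
tool_rot: [0.785, -0.619, 0.0, -0.0]
force: [-1.0, 0.9, 5.9]
finger_gap: -0.001
```

The stop has been felt: about 3 N steady, then 5.9 N, at the predicted height. The extractor is in, so on to the lamp.

```bash
python3 -m jog '[[[0,0,12,0],[0,0,22,0],[0,0,21,0],[34.5,36.2,0,0],[34.5,36.2,0,0],[34.5,36.2,0,0],[34.5,36.2,0,0],[34.5,36.2,0,0]]]'
python3 -m jog '[[[0,0,-10,0],[0,0,-10,0],[0,0,-10,0],[0,0,-2,0],[0,0,0,0],[0,0,0,0],[0,0,0,0],[0,0,0,0]]]'
python3 - <<'E'
from h import *
a=manip.snapshot('wrist');b=manip.snapshot('scene');s=manip.sense();print(s['tcp_pos'],s['force'])
cv2.imwrite('pics/w2.png',cv2.cvtColor(np.hstack([a[:,80:480],cv2.resize(b[100:310,300:500],(400,420))]),cv2.COLOR_RGB2BGR))
E
```

```text
t: 7.2
tcp_pos: [0.6154, 0.2925, 0.2931]
tool_rot: [0.785, -0.619, 0.0, 0.0]
force: [0.3, -0.4, 0.1]
finger_gap: -0.002
t: 8.2
tcp_pos: [0.6146, 0.2913, 0.261]
tool_rot: [0.785, -0.619, 0.0, -0.0]
force: [0.7, 0.3, -0.0]
finger_gap: -0.002
[0.61457158 0.29136966 0.26087055] [-0.5228929   0.53890454  0.49799965]
```

View pics/w2.png

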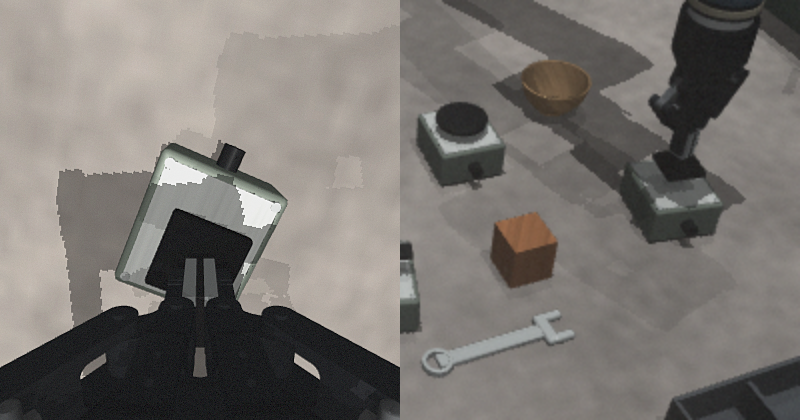

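The tips are over the centre of the square cap, at (200,260), and the extractor cap at (462,120) now sits visibly lower. Pressing the lamp: tcp z should go to about 0.2375.

```bash
python3 -m jog '[[[0,0,-4,0],[0,0,-4,0],[0,0,-3,0],[0,0,-3,0],[0,0,-3,0],[0,0,-2,0],[0,0,0,0],[0,0,0,0]]]'
python3 -m jog '[[[0,0,-1,0],[0,0,-1,0],[0,0,-1,0],[0,0,-1,0],[0,0,0,0],[0,0,0,0],[0,0,0,0],[0,0,0,0]]]'
```

```text
t: 9.3
tcp_pos: [0.6144, 0.2913, 0.2416]
tool_rot: [0.785, -0.619, -0.0, 0.0]
force: [-0.4, -0.3, 2.6]
finger_gap: 0.002
t: 10.3
tcp_pos: [0.6145, 0.2913, 0.2377]
tool_rot: [0.785, -0.619, -0.0, 0.0]
force: [-2.7, -2.1, 4.1]
finger_gap: -0.0
```

The lamp is in, at about 11.8 mm by geometry. Next is the lathe, with a higher transit because its cap is 90 mm tall.

```bash
python3 -m jog '[[[0,0,12,0],[0,0,25,0],[0,0,28,0],[-15,-50,0,0],[-15,-50,0,0],[-15,-50,0,0],[-15,-50,0,0],[-15,-50,0,0]]]'
python3 -m jog '[[[-14,-47,0,0],[-14,-47,0,0],[-14,-47,0,0],[-14,-47,0,0],[-14,-47,0,0],[-14,-47,0,0],[-9.6,-30.3,0,0],[0,0,0,0]]]'
python3 -m jog '[[[0,0,-10,0],[0,0,-10,0],[0,0,-8,0],[0,0,-2,0],[0,0,0,0],[0,0,0,0],[0,0,0,0],[0,0,0,0]]]'
python3 - <<'E'
from h import *
s=manip.sense();a=manip.snapshot('wrist');b=manip.snapshot('scene');print(s['tcp_pos'],s['force'])
cv2.imwrite('pics/w3.png',cv2.cvtColor(np.hstack([a[:,80:480],cv2.resize(b[110:250,100:233],(400,420))]),cv2.COLOR_RGB2BGR))
E
```

```text
t: 11.3
tcp_pos: [0.5397, 0.0397, 0.3034]
tool_rot: [0.785, -0.619, 0.002, -0.001]
force: [-0.2, -0.5, -0.1]
finger_gap: 0.001
t: 12.3
tcp_pos: [0.446, -0.2738, 0.3033]
tool_rot: [0.784, -0.621, 0.002, 0.0]
force: [-0.8, 1.1, -0.8]
finger_gap: -0.003
t: 13.3
tcp_pos: [0.446, -0.2711, 0.2729]
tool_rot: [0.785, -0.619, 0.0, 0.0]
force: [-0.0, -0.5, 0.2]
finger_gap: 0.001
[ 0.44596794 -0.27106456  0.27294914] [-0.04260448 -0.47818025  0.21278376]
```

View pics/w3.png

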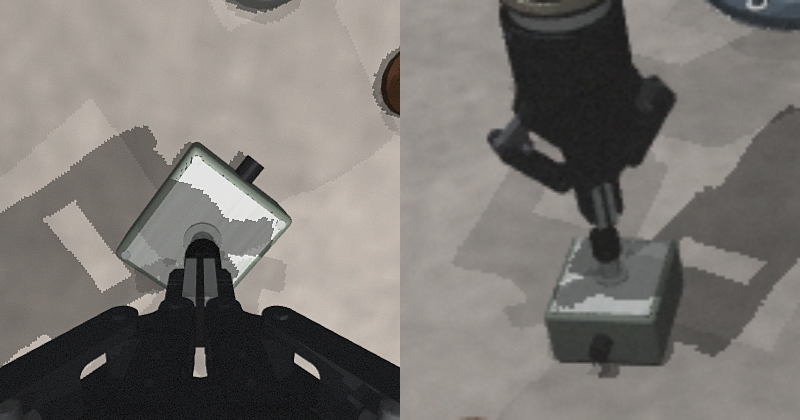

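The slim cap is directly under the fingertips in both halves: (203,250) in the wrist view and (605,240) in the scene view. Pressing.

```bash
python3 -m jog '[[[0,0,-4,0],[0,0,-4,0],[0,0,-3,0],[0,0,-3,0],[0,0,-3,0],[0,0,-2,0],[0,0,0,0],[0,0,0,0]]]'
python3 -m jog '[[[0,0,-1,0],[0,0,-1,0],[0,0,-1,0],[0,0,-1,0],[0,0,0,0],[0,0,0,0],[0,0,0,0],[0,0,0,0]]]'
```

```text
t: 14.4
tcp_pos: [0.4459, -0.2709, 0.2537]
tool_rot: [0.785, -0.619, -0.0, -0.0]
force: [0.1, 0.3, 2.1]
finger_gap: -0.0
t: 15.4
tcp_pos: [0.4459, -0.2709, 0.2497]
tool_rot: [0.785, -0.619, -0.0, -0.0]
force: [-0.6, 1.7, 3.3]
finger_gap: 0.002
```

About 3 N throughout, with the plunger at about 11.8 mm. I'll lift, back off and check.

```bash
python3 -m jog '[[[0,0,10,0],[0,0,25,0],[0,0,40,0],[-20,-35,20,0],[-30,-40,10,0],[-30,-40,0,0],[-30,-40,0,0],[-30,-40,0,0]]]'
python3 -m jog '[[[-30,-30,0,0],[-20,-25,0,0],[0,-20,0,0],[0,0,0,0],[0,0,0,0],[0,0,0,0],[0,0,0,0],[0,0,0,0]]]'
python3 - <<'E'
from h import *
b=manip.snapshot('scene');t=manip.snapshot('top');s=manip.sense();print(s['t'],s['tcp_pos'],s['force'])
b=cv2.cvtColor(b,cv2.COLOR_RGB2BGR);t=cv2.cvtColor(t,cv2.COLOR_RGB2BGR);b0=cv2.imread('pics/scene0.png');t0=cv2.imread('pics/top0.png')
R=[(140,165,60,85),(300,130,60,85),(405,155,60,85),(258,200,60,85)]
cv2.imwrite('pics/f1.png',np.vstack([np.hstack([cv2.resize(i[y:y+h,x:x+w],(200,283)) for x,y,w,h in R]) for i in (b0,b)]))
for k,u,v in [('ext',216,264),('lamp',147,197),('lathe',368,259),('brake',286,190),('blank',222,188),('finial',289,262),('tin',361,191),('spool',410,208),('bowl',157,286),('wrench',250,155),('driver',331,147)]:
    w=24; A=t0[v-w:v+w,u-w:u+w];B=t[v-w:v+w,u-w:u+w]
    g=lambda i:cv2.cvtColor(i,cv2.COLOR_BGR2GRAY).astype('float32')
    (dx,dy),r=cv2.phaseCorrelate(g(A),g(B),cv2.createHanningWindow((48,48),cv2.CV_32F)); print(k,'shift px',round(dx,2),round(dy,2),round(r,2))
E
```

```text
t: 16.4
tcp_pos: [0.3049, -0.4674, 0.3553]
tool_rot: [0.785, -0.619, 0.001, 0.0]
force: [-0.5, -0.0, 0.2]
finger_gap: 0.0
t: 17.4
tcp_pos: [0.2562, -0.5406, 0.3548]
tool_rot: [0.786, -0.619, -0.0, -0.0]
force: [-0.1, 0.1, 0.1]
finger_gap: 0.0
17.5 [ 0.25609134 -0.54080889  0.35475582] [ 0.35202957  0.34359697 -0.0022647 ]
ext shift px 0.41 -0.22 0.9
lamp shift px 0.88 0.3 1.07
lathe shift px -0.67 -0.11 1.09
brake shift px 0.04 -0.01 1.02
blank shift px -0.09 0.01 1.03
finial shift px -0.1 -0.06 1.01
tin shift px 0.01 -0.04 1.03
spool shift px -0.0 -0.14 0.99
bowl shift px -0.04 0.09 1.0
wrench shift px 0.01 0.05 0.96
driver shift px 0.2 -0.07 0.99
```

View pics/f1.png

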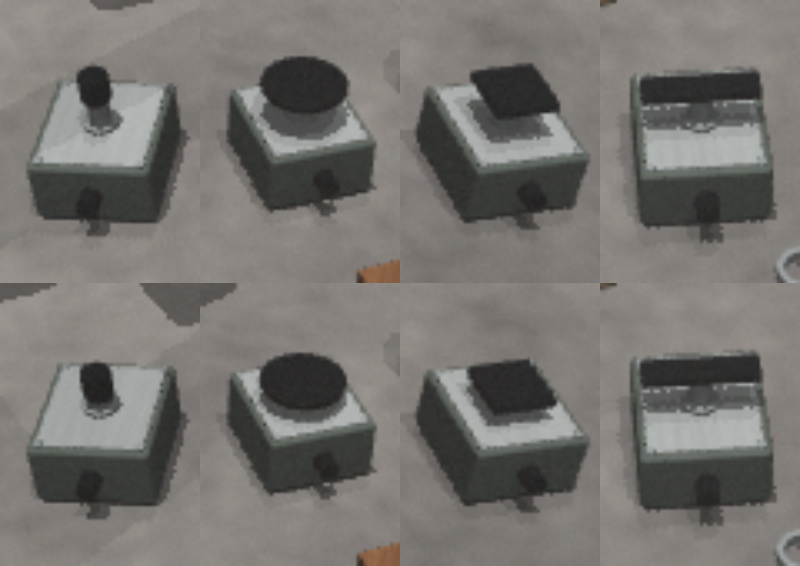

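Compared with the first pictures, the three caps sit clearly lower (top edge down about 13 px in the crops, roughly 10 to 12 mm). The brake and all four boxes are unchanged, and the gripper is well clear, so I'm handing in.

```bash
python3 -c "
from station import manip
print(manip.sign_off())"
```

```text
the job is handed in; nothing more can be done
None
```

I pushed in the extractor, lamp and lathe switches, in that order, with the shut fingertips, and handed in at about 17.5 s.

- **Presses:** each plunger went to about 11.8–12 mm by fingertip height. The force read about 2–3 N while the plungers slid. At the end it was 5.9 N on the extractor (felt at its stop), 4.1 N on the lamp and 3.3 N on the lathe.
- **Stayed in:** the before/after scene pictures show the three caps still down after release.
- **Left alone:** the brake cap is unchanged. The boxes look unmoved in the scene picture, and the bystanders shifted by 0.2 px or less in the top view. The three pressed switches shifted by 0.5–0.9 px there, which I put down to their caps being lower.
- **Not checked:** force readings carry about 1 N of noise, up to 2.7 N sideways while pressing the lamp. Plunger depth was worked out from fingertip height, not read directly. No check failed or disagreed.

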